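Register the work slide with a stylus, then index it one hole and hold its lock pin home

ROBOT

A 6-joint arm with a two-finger parallel gripper is mounted at the origin on the work surface. World frame = base frame: x ahead of the robot, y to its left, z up, the work surface at z = 0. Lengths are in mm, angles in rad, forces in N, time in s.
With the tool pointing down it reaches from about 275 to 1000 mm from the base axis. Payload 8.4 kg.
Tool frame: the origin (TCP) lies between the finger pads; the fingertips stand r.tips_ahead ahead of it and the grasp point (between the pads) lies 6 mm ahead of it (r.tips_ahead is the distance from the TCP to the fingertips, in mm); z points along the fingers, y is the line along which they close (so a half turn about z gives the same grasp; the last joint's range is limited). The gripper opens to 85 mm and grips with 20 to 120 N. Pads are 22 mm wide; open, the fingers measure 114 mm over their backs; the gripper's body (76 mm by 85 mm) begins 54 mm behind the grasp point. The pads swing forward as they close: fully open they stand 13 mm farther back than shut.
Start: joints at [1.125, 0.353, 1.633, -0, 1.155, -0.002], TCP at [268.358, 564.457, 256.281] pointing down, gripper open.
Joint ranges: [-2.63, 2.63], [-0.92, 2.1], [0.06, 2.66], [-1.3, 4.44], [0, 2.69], [-3.02, 3.02]. Speed limits (rad/s): [2.22, 2.22, 2.79, 3.14, 3.14, 3.14].

INTERFACE

Orientations are given as [roll, pitch, yaw] about the fixed x, y, z axes, in that order (R = Rz(yaw) Ry(pitch) Rx(roll)).
In Python, from rig import r gives the robot as it stands.
- The arm moves only by the tool carry_out, never from a script. Its arguments are lists of equal length, an entry for each row: "delta_pos": the shift along the tool's x, y, z in m, a list of three; "rot": the turn, a rotation vector about the tool's x, y, z in degrees, a list of three. A call has 1 to 8 rows; each row is the pose to reach, as a shift and turn from the pose commanded when the call began, along the tool's axes at that moment; what a row does not reach only later rows make up. A row lasts 1/8 s, in which the tool goes at most 62.5 mm and 10.7 degrees, less where a joint would pass 70% of its speed; a pose out of reach is approached as far as the arm can. A call with a gripper value outside its range is refused whole. "claw" is the finger opening in m, from 0 to 0.0854, set as the call begins (left out, the last holds). The fingers move at their own pace and stop on an object; "grip_force" is the grip in N (left out, the last holds). Time passes only in rows, so rows that repeat a pose let the fingers close. It gives the time, the measured TCP pose, the force, the opening and the grip force at its end, in the units of the state.
- r.sense(): the state, without advancing time (a new reading comes with each control period).
- r.grab_frame(name): name is "side" or "top" or "wrist"; returns the picture (420x560x3 uint8, blue, green, red); there is no depth.
- r.camera_info(name): a dict with "fx", "fy", "cx", "cy" (pixels), "pose" (4x4, takes a point from camera to world coordinates); the wrist camera has in their place "hand_eye" (4x4, takes a point from camera to tool coordinates, whose origin is the TCP and whose axes are the flange's). Camera axes: x right, y down, z forward; pixel columns grow to the right and rows downward; lengths in mm; the calibration is good to about 2 mm. The wrist camera is an equidistant fisheye: a pixel r from the principal point sees the ray r / f radians off the axis. A picture is of the moment at which its call begins: read the wrist's pose just before it. camera_info takes no time and is no camera call.
- r.sign_off(): hands the job in; it is judged then, once.
Trained networks look in the newest picture that a camera, given by its name, has taken for a name from the list of things; names that differ only in an ending like _2 or _b are one class to them, and where a whole thing is asked for, a point or a joint stands for the part that bears it (a point fixed in the world has none). Each returns a list of dicts, best first, with "p" (0 to 1); they miss things now and then, are a little off and sometimes report something else, mostly with a low value. They report only what shows in the picture. A call takes as long as a camera call. They do not tell look-alikes from the thing itself.
- r.recognise(thing, camera): "box" ([left, top, right, bottom] in pixels, round what is visible of it).
- r.cut_out(thing, camera): "mask" (420x560 bool, what is visible of it) and "box" ([left, top, right, bottom] in pixels, round what is visible of it).
The state is a dict: "clock": time; "qpos": joint angles; "qvel": joint speeds; "joint_efforts": joint torques, N m; "eef_pos": TCP position; "tcp_rot": TCP orientation; "contact_force": force on the tool from outside, world axes, zero at the start; "wrist_torque": the same for the moment, N m; "opening": opening from 0.0 (shut) to 1.0 (fully open); "grasp_force": force on a finger pad.
Only numpy, scipy, OpenCV 4.12 (cv2) and the standard library are available. Lean on these libraries where they do the work, as an engineer would, in place of code of your own. Each camera call takes 0.05 s, during which the arm holds its last target. There are 200 camera calls.

TASK

Take the stylus from its holder, touch its tip on top of the round stud of the work slide and then on top of the square stud, and stand it back in its holder. Then pull up the slide's lock knob, move the carriage along to the very next hole without running past it, let the pin down fully home there, and finish while still gripping the knob with the pin home: do not let go. Never touch the pale strip on the carriage, and leave everything else on the table where it is.

Things in the scene. Friction and masses are not known exactly. Their poses are not given: they have to be found in the camera images.
- slide_base: Indexing work slide fixed to the table: aluminium plate 190 x 280 x 12 mm; origin at the centre of its underside, z up; the carriage travels along its y axis. The black carriage (100 x 120 mm, top 37 mm above the table) rides on two rods; its steel bracket (40 mm wide along y, top 44 mm) reaches to -x over the hole bar and carries the lock plunger.
- next_hole (a point): Mouth of the next hole in the steel hole bar, 34 mm above the table. The bar (30 mm wide, 190 mm long) runs along the base's y at x = -68 mm, the long side nearer the robot; its three round holes, 14 mm wide and 50 mm apart, are at y = -60 (pin in it at the start), -10 (this one) and +40 mm of the base
- carriage (a joint): Position of the carriage along the base's +y, m: about 0 at the start (pin in the first hole), 0.050 at the next hole, 0.100 at the last; end stops at -0.002 and 0.112. About 1.5 N slides it once the pin is out; it stays where left. With the pin in a hole it has 2 mm of play either way.
- plunger (a joint): Height of the lock plunger above home, m: 0 = pin fully home (14 mm deep in its hole), up to 0.024 pulled fully up. The pin (10 mm thick, round end) clears the bar from 0.014. A spring pushes it down (4.5 N at home, 8 N fully up), so it drops again when let go; over solid bar it stays up at about 0.014.
- knob: Knob of the lock plunger: upright ribbed steel cylinder 24 mm across, 44 mm tall; origin at its centre, 85 mm above the table with the pin home (underside then 63 mm, top 107 mm; a 24 mm wide sleeve with its top at 56 mm stands under it). It pulls straight up and travels with the carriage, at x = -68 mm of the base.
- stud_round: Round steel registration stud on the carriage, 18 mm across; origin at the centre of its flat top, 45 mm above the table; axes as the base's; at x = -6 mm of the base, 44 mm behind the knob along the base's y.
- stud_square: Square steel registration stud on the carriage, 18 x 18 mm; origin at the centre of its flat top, 45 mm above the table; axes as the base's; at x = +62 mm of the base, 44 mm ahead of the knob along the base's y.
- strip: The thin pale strip under treatment, 26 x 108 x 4 mm, lying fixed on the carriage along its y between the studs; origin at the centre of its underside, 37.5 mm above the table.
- stylus: Touch stylus, 130 mm long, about 60 g, upright, tip down; origin at its tip (5 mm wide), z along it towards the upper end. From 50 to 130 mm above the tip it is a plain round grip 16 mm across; under that a collar 26 mm across (44 to 50 mm); below the collar a 14 mm shank tapering from 28 mm to the tip.
- holder: Stylus holder fixed to the table: grey block 70 x 70 x 56 mm, origin at the centre of its underside; a round hole 19 mm wide, 50 mm deep, in the middle of its top. The stylus hangs in it with its collar resting on the block's top.
- holder_rest (a point): Point on the axis of the holder's hole, 12 mm above the table, where the stylus's tip lies when it is in place.
- brush_pot: Bystander: square white ceramic pot 60 x 60 x 75 mm with three brushes standing in it (to 130 mm high); origin at its underside.
- jar: Bystander: round glass jar, 60 mm across, 75 mm high; origin at its underside.
- weight: Bystander: steel weight 56 mm across, 35 mm high with a small knob on top (55 mm in all); origin at its underside.
Mind the look-alikes: they are no part of the job. There is more than one size of the stylus; the job needs the smallest.

How it is judged (in metres and radians):
On the way, in this order (a step that is already met when the one before it is completed fails the run):
1. the held stylus's tip touches the top of the round stud (contact force between stylus and stud_round above 0.3 N and distance between stylus and stud_round below 0.014 m and contact force between the fingers and stylus above 1 N), for 0.05 s.
2. then it touches the top of the square stud (contact force between stylus and stud_square above 0.3 N and distance between stylus and stud_square below 0.014 m and contact force between the fingers and stylus above 1 N), for 0.05 s.
3. the stylus stands in its holder again, let go (distance between stylus and holder_rest below 0.008 m and angle between stylus's own z axis and vertical below 0.12 rad and contact force between the fingers and stylus below 0.1 N), for 0.2 s.
4. the lock knob is held pulled up, its pin out of the hole (value of joint plunger above 0.012 m and contact force between the fingers and knob above 1 N), for 0.05 s.
5. the carriage slides towards the next hole with the knob held (value of joint carriage above 0.02 m and contact force between the fingers and knob above 1 N), for 0.05 s.
At the end, for the whole second after the job is handed in: The carriage stands at the next hole (50 mm on, within 3.5 mm) at rest, the pin is home (plunger within 3 mm of its lowest), the fingers still hold the knob (over 2 N), and the stylus is in its holder (tip within 8 mm of its place, within 7 degrees of upright) (value of joint carriage between 0.0465 and 0.0535 m and value of joint plunger below 0.003 m and distance between stylus and holder_rest below 0.008 m and angle between stylus's own z axis and vertical below 0.12 rad and contact force between the fingers and knob above 2 N and velocity of joint carriage between -0.01 and 0.01 m/s); the arm keeps its last pose, push and grip.
It fails at once if the strip under treatment is touched (contact force between any of the fingers, the arm, stylus and strip above 0.5 N).
It fails at once if the carriage is run on past the next hole (value of joint carriage above 0.075 m).
It fails at once if a bystander is shifted by more than 3 cm (distance of any of brush_pot, jar, weight from where it was at the start of the episode above 0.03 m).
It also fails if it takes over 59 s, if anything falls off the work surface, if the arm or the gripper's body presses on something with over 40 N, if the wrist force passes 120 N, or if a joint passes its speed limit or range.

## Working session

There is one attempt and no reset: what is moved stays moved. The work goes in short steps, Python scripts to look and compute and a tool call to move; the robot and the scene stay as the last step left them, time stands still between calls to the robot, and variables do not carry over. Pictures are saved under pics/ and viewed, at most 10 in all, crops included, and the job is handed in when it is done.

Besides the shell and the picture viewer there is one more tool, called after "Call:" as name(argument=value, ...) on one line, values as JSON. carry_out: Moves the arm, as the interface text tells. Its arguments: {"type":"object","properties":{"delta_pos":{"type":"array","items":{"type":"array","items":{"type":"number"}}},"rot":{"type":"array","items":{"type":"array","items":{"type":"number"}}},"claw":{"type":"number"},"grip_force":{"type":"number"}},"required":["delta_pos","rot"]}

```bash
mkdir -p pics; cat > h.py <<'E'
import numpy as np, cv2
from scipy.spatial.transform import Rotation as R
from rig import r
def ray(cam,u,v):
    c=r.camera_info(cam); P=np.array(c['pose'])
    d=P[:3,:3]@np.array([(u-c['cx'])/c['fx'],(v-c['cy'])/c['fy'],1.]); return P[:3,3],d
def atz(cam,u,v,z):
    o,d=ray(cam,u,v); return o+d*(z-o[2])/d[2]
def proj(cam,p):
    c=r.camera_info(cam); P=np.linalg.inv(np.array(c['pose'])); q=P[:3,:3]@np.array(p,float)+P[:3,3]
    return np.array([c['fx']*q[0]/q[2]+c['cx'],c['fy']*q[1]/q[2]+c['cy']])
E
python3 - <<'E'
from h import *
np.set_printoptions(precision=1,suppress=True)
s=r.sense();print(s, r.tips_ahead)
for c in('top','side'):
    im=r.grab_frame(c);cv2.imwrite(f'pics/{c}0.png',im)
    i=r.camera_info(c);print(c,i['fx'],i['cx'],i['cy'],np.array(i['pose']))
    for t in('slide_base','knob','stud_round','stud_square','strip','stylus','holder','brush_pot','jar','weight'):
        print(t,[(np.round(d['box']),round(d['p'],2)) for d in r.recognise(t,c)[:4]])
print(r.camera_info('wrist'))
E
```

```text
{'clock': 0.0, 'qpos': array([ 1.1,  0.4,  1.6,  0. ,  1.2, -0. ]), 'qvel': array([ 0., -0.,  0., -0., -0.,  0.]), 'joint_efforts': array([  0. , -60.5, -34.2,  -0. ,   0. ,   0. ]), 'eef_pos': array([268.2, 564.1, 255.5]), 'tcp_rot': array([-3.1, -0. ,  2.7]), 'contact_force': array([ 0.5,  0.8, -0.5]), 'wrist_torque': array([-0., -0., -0.]), 'grasp_force': 0.0, 'opening': 1.0021602635492097} 25.0
top 412.5119675417136 277.67707880735344 215.22952799891254 [[  -0.    -1.     0.1  416. ]
 [  -1.     0.    -0.    11.3]
 [   0.    -0.1   -1.  1016.3]
 [   0.     0.     0.     1. ]]
slide_base [(array([198., 145., 320., 237.]), 0.76)]
knob [(array([279., 215., 292., 226.]), 0.41)]
stud_round [(array([299., 191., 310., 202.]), 0.56)]
stud_square [(array([268., 159., 275., 172.]), 0.51)]
strip [(array([263., 176., 309., 189.]), 0.63), (array([390., 207., 426., 237.]), 0.52)]
stylus [(array([ 78., 189., 119., 204.]), 0.72), (array([108., 277., 144., 300.]), 0.63), (array([118., 232., 141., 244.]), 0.57)]
holder [(array([124., 225., 156., 254.]), 0.72)]
brush_pot [(array([391., 209., 424., 
[... 566 characters left out ...]
.]), 0.5), (array([355., 149., 390., 192.]), 0.34)]
stylus [(array([207., 283., 231., 368.]), 0.92), (array([173., 273., 192., 312.]), 0.6), (array([ 98., 239., 130., 318.]), 0.59), (array([236., 185., 306., 230.]), 0.28)]
holder [(array([158., 285., 211., 347.]), 0.95)]
brush_pot [(array([356., 143., 393., 192.]), 0.87)]
jar [(array([ 85., 238., 117., 280.]), 0.97)]
weight [(array([320., 139., 337., 159.]), 0.76)]
{'fx': 325.19226210127806, 'fy': 325.19226210127806, 'cx': 278.5579006290302, 'cy': 207.85568099057792, 'hand_eye': array([[   0. ,   -1. ,   -0.3,   78.9],
       [   1. ,    0. ,   -0. ,   -0.1],
       [   0. ,   -0.3,    1. , -116.6],
       [   0. ,    0. ,    0. ,    1. ]])}
```

View pics/top0.png

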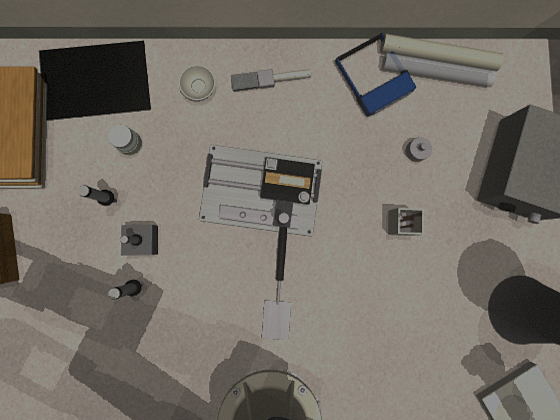

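View pics/side0.png

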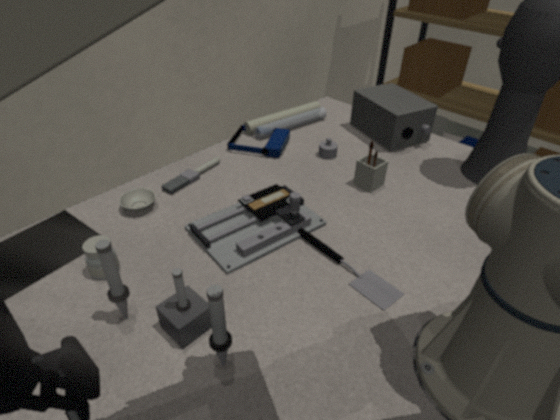

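The top view shows three stylus-like things: one at (97,195) and one at (125,290), both large and standing free, and a small one in the grey holder at (131,240). By its size I choose the one in the holder. The slide is at (260,190) with the knob at (284,217). The next hole is at about (263,216), to its left (+y). A spatula lies near the knob.

```bash
python3 - <<'E'
from h import *
from scipy.optimize import least_squares
np.set_printoptions(precision=1,suppress=True)
# stylus heights: triangulate head/foot of three candidates roughly
im=cv2.imread('pics/top0.png'); s=cv2.imread('pics/side0.png')
a=cv2.resize(im[180:310,70:330],None,fx=3,fy=3,interpolation=cv2.INTER_CUBIC)
b=cv2.resize(s[180:380,80:340],None,fx=3,fy=3,interpolation=cv2.INTER_CUBIC)
cv2.imwrite('pics/crop1.png',b)
m=r.cut_out('slide_base','top')[0]['mask'].astype(np.uint8)
mk=np.argwhere(m)[:,::-1].astype(float)
W=np.array([atz('top',u,v,12)[:2] for u,v in mk],np.float32)
print('plate',cv2.minAreaRect(W))
def mid(b): return (b[0]+b[2])/2,(b[1]+b[3])/2
obs=[('top',(304.5,196.5),(-6,-104,45)),('top',(271.5,165.5),(62,-16,45)),('side',(296,205),(-68,-60,85)),('top',(285.5,220.5),(-68,-60,85))]
hb=r.cut_out('holder','top')[0]['mask']; print('holder top', atz('top',*mid((124,225,156,254)),56), cv2.minAreaRect(np.array([atz('top',u,v,56)[:2] for v,u in np.argwhere(hb)],np.float32)))
def f(p):
    M=R.from_euler('z',p[2]).as_matrix()
    return np.concatenate([proj(c,M@np.array(q,float)+[p[0],p[1],0])-px for c,px,q in obs])
o=least_squares(f,[480,50,-.12],loss='soft_l1',x_scale=[1,1,.01]);print(o.x,o.fun)
# triangulate holder and stylus tops from head pixels
def tri(a,b):
    o1,d1=ray('top',*a);o2,d2=ray('side',*b)
    t=np.linalg.lstsq(np.c_[d1,-d2],o2-o1,rcond=None)[0];return o1+d1*t[0],o2+d2*t[1]
for n,a,b in(('small',(124,239),(178,273)),('A',(86,191),(103,244)),('B',(114,293),(215,291))): print(n,*tri(a,b))
E
```

```text
Traceback (most recent call last):
IndexError: list index out of range
```

View pics/crop1.png

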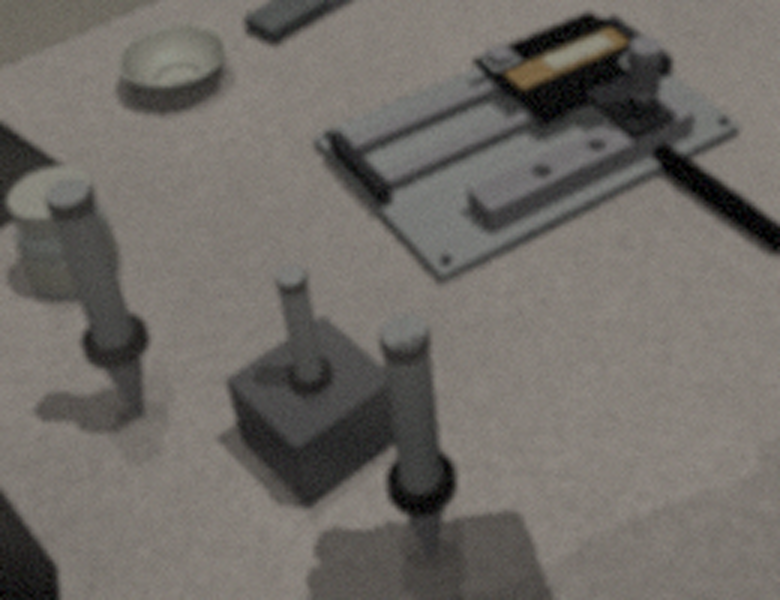

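The close crop shows the small stylus in the grey holder (crop 300,330). The two large ones, at (95,280) and (415,440), stand free, so the one in the holder is right.

```bash
cat >> h.py <<'E'
from scipy.optimize import least_squares
def tri(a,b):
    o1,d1=ray('top',*a);o2,d2=ray('side',*b)
    t=np.linalg.lstsq(np.c_[d1,-d2],o2-o1,rcond=None)[0];return o1+d1*t[0],o2+d2*t[1]
def toolmove(T,yaw,s=None):
    "shift (tool axes, m) and turn (deg rotvec) from the measured pose to TCP T (mm), tool down at yaw"
    s=s or r.sense(); A=R.from_euler('xyz',s['tcp_rot']); B=R.from_euler('xyz',[np.pi,0,yaw])
    return np.round(A.inv().apply(np.array(T)-s['eef_pos'])/1000,4), np.round((A.inv()*B).as_rotvec(degrees=True),2)
E
python3 - <<'E'
from h import *
np.set_printoptions(precision=1,suppress=True)
obs=[('top',(304.5,196.5),(-6,-104,45)),('top',(271.5,165.5),(62,-16,45)),('side',(296,205),(-68,-60,85)),('top',(285.5,220.5),(-68,-60,85)),
('top',(213,148),(95,140,12)),('top',(322,160),(95,-140,12)),('top',(200,220),(-95,140,12)),('top',(310,236),(-95,-140,12))]
def f(p):
    M=R.from_euler('z',p[2]).as_matrix()
    return np.concatenate([proj(c,M@np.array(q,float)+[p[0],p[1],0])-px for c,px,q in obs])
o=least_squares(f,[480,50,-.12],loss='soft_l1',x_scale=[1,1,.01]);print(o.x,o.x[2],o.fun)
for n,a,b in(('small',(124,239),(178,273)),('A',(86,191),(103,244)),('B',(114,293),(215,291)),('collar',(135.5,239),(183,304))): print(n,*tri(a,b))
for T in ((300,330,260),): print(toolmove(T,3.02))
print(r.sense()['tcp_rot'])
E
```

```text
[552.1  10.3  -0.1] -0.14519183424284743 [ 0.2  0.7  0.1 -1.2  0.6 -1.5 -1.5 -1.  -2.9 -2.6  0.6  0.5 -0.8  1.9
  3.5  0.6]
small [437.2 299.4 141.3] [436.4 298.5 141. ]
A [533.6 361.8 182.3] [536.1 365.3 184.1]
B [330.4 303.7 184.3] [330.5 303.8 184.3]
collar [438.6 299.1  63.5] [438.5 299.   63.5]
(array([-0.1, -0.2, -0. ]), array([  0. ,  -0. , -18.5]))
[ 3.1 -0.   2.7]
```

```bash
python3 - <<'E'
from h import *
for T in ((437.5,299,250),): print(*toolmove(T,3.01))
E
```

```text
[-0.2668 -0.1671  0.0063] [  0.    -0.   -17.88]
```

Call:
carry_out(delta_pos=[[-0.05,-0.03,0.002],[-0.1,-0.063,0.004],[-0.15,-0.094,0.005],[-0.2,-0.125,0.006],[-0.25,-0.157,0.006],[-0.2668,-0.1671,0.006],[-0.2668,-0.1671,0.006]], rot=[[0,0,-5],[0,0,-10],[0,0,-15],[0,0,-17.9],[0,0,-17.9],[0,0,-17.9],[0,0,-17.9]], claw=0.045, grip_force=30)

```text
clock: 2.02
eef_pos: [438.1, 298.4, 250.4]
tcp_rot: [3.141, 0.0, 3.008]
contact_force: [0.6, 0.3, -0.2]
opening: 0.524
grasp_force: 0.0
```

```bash
cat >> h.py <<'E'
def wray(u,v,s):
    c=r.camera_info('wrist'); H=np.array(c['hand_eye']); a=np.array([u-c['cx'],v-c['cy']]); n=np.hypot(*a); th=n/c['fx']
    d=np.r_[a/max(n,1e-9)*np.sin(th),np.cos(th)]; A=R.from_euler('xyz',s['tcp_rot'])
    return A.apply(H[:3,3])+s['eef_pos'],A.apply(H[:3,:3]@d)
def watz(u,v,z,s):
    o,d=wray(u,v,s); return o+d*(z-o[2])/d[2]
def wproj(p,s):
    c=r.camera_info('wrist'); H=np.array(c['hand_eye']); A=R.from_euler('xyz',s['tcp_rot'])
    q=H[:3,:3].T@(A.inv().apply(np.array(p,float)-s['eef_pos'])-H[:3,3])
    n=np.hypot(q[0],q[1]); th=np.arctan2(n,q[2]); return np.array([c['cx'],c['cy']])+c['fx']*th*q[:2]/max(n,1e-9)
E
python3 - <<'E'
from h import *
np.set_printoptions(precision=1,suppress=True)
s=r.sense();print(s['eef_pos'],s['tcp_rot'],s['contact_force'],s['opening'])
im=r.grab_frame('wrist')
for t in('stylus','holder','knob','stud_round'):
    print(t,[(np.round(d['box']),round(d['p'],2)) for d in r.recognise(t,'wrist')[:3]])
for p in((437.5,299,142),(437.5,299,62)):
    q=wproj(p,s);print(q);cv2.circle(im,tuple(int(x) for x in q),3,(0,0,255),-1)
cv2.imwrite('pics/w1.png',im)
E
```

```text
[438.1 298.4 250.4] [3.1 0.  3. ] [ 0.6  0.3 -0.2] 0.523539854083616
stylus [(array([267., 175., 294., 225.]), 0.96), (array([241.,  38., 287.,  96.]), 0.9), (array([339., 245., 379., 300.]), 0.59)]
holder [(array([241., 142., 320., 228.]), 0.66)]
knob [(array([  6., 247.,  42., 281.]), 0.77)]
stud_round [(array([238., 141., 317., 223.]), 0.62)]
[279.4 215.2]
[279.2 188. ]
```

View pics/w1.png

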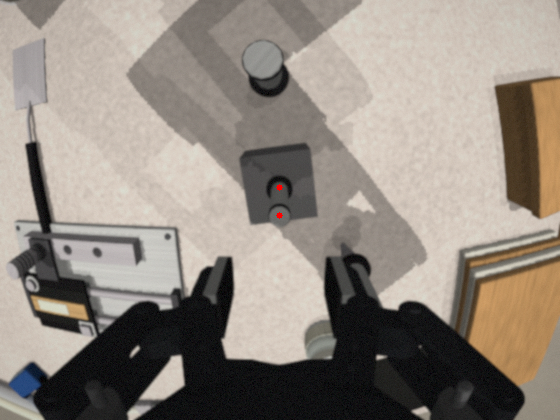

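The projected stylus axis (279,215 / 279,188) lies on the stylus in the holder, and the fingers straddle it. The knob is seen at (25,262). I'll go down.

Call:
carry_out(delta_pos=[[0,0,0.04],[0,0,0.08],[0,0,0.115],[0,0,0.135],[0,0,0.144],[0,0,0.144]], rot=[[0,0,0],[0,0,0],[0,0,0],[0,0,0],[0,0,0],[0,0,0]])

```text
clock: 3.02
eef_pos: [437.2, 299.5, 106.1]
tcp_rot: [-3.141, -0.0, 3.011]
contact_force: [0.3, -0.7, 0.5]
opening: 0.528
grasp_force: 0.0
```

Call:
carry_out(delta_pos=[[0,0,0],[0,0,0],[0,0,0],[0,0,0]], rot=[[0,0,0],[0,0,0],[0,0,0],[0,0,0]], claw=0.008, grip_force=30)

```text
clock: 3.52
eef_pos: [438.1, 299.4, 107.2]
tcp_rot: [3.14, 0.001, 3.01]
contact_force: [-0.9, 0.9, 6.3]
opening: 0.176
grasp_force: 30.0
```

Call:
carry_out(delta_pos=[[0,0,-0.02],[0,0,-0.05],[0,0,-0.085],[0,0,-0.115],[0,0,-0.12]], rot=[[0,0,0],[0,0,0],[0,0,0],[0,0,0],[0,0,0]])

```text
clock: 4.15
eef_pos: [438.4, 299.5, 228.2]
tcp_rot: [3.139, 0.003, 3.01]
contact_force: [-0.4, -0.1, -1.3]
opening: 0.178
grasp_force: 29.5
```

Call:
carry_out(delta_pos=[[-0.01,-0.025,0],[-0.03,-0.072,0],[-0.05,-0.12,0],[-0.075,-0.18,0],[-0.1,-0.24,0],[-0.12,-0.288,0],[-0.135,-0.322,0],[-0.139,-0.333,0]], rot=[[0,0,0],[0,0,0],[0,0,0],[0,0,0],[0,0,0],[0,0,0],[0,0,0],[0,0,0]])

```text
clock: 5.15
eef_pos: [531.5, -51.3, 225.0]
tcp_rot: [-3.141, -0.002, 3.008]
contact_force: [-0.1, 0.4, -0.4]
opening: 0.175
grasp_force: 29.5
```

```bash
python3 - <<'E'
from h import *
np.set_printoptions(precision=1,suppress=True)
s=r.sense();print(s['eef_pos'],s['tcp_rot'],s['contact_force'],s['opening'],s['grasp_force'])
im=r.grab_frame('wrist')
for t in('stylus','knob','stud_round','stud_square','strip','slide_base'):
    print(t,[(np.round(d['box']),round(d['p'],2)) for d in r.recognise(t,'wrist')[:3]])
b=R.from_euler('z',-.13).as_matrix()
for i,p in enumerate([(-6,-104,45),(62,-16,45),(-68,-60,107),(-68,-10,34),(-68,40,34),(95,140,12),(95,-140,12),(-95,140,12),(-95,-140,12)]):
    q=wproj(b@np.array(p)+[552,10,0],s);print(p,q);cv2.circle(im,tuple(int(x) for x in q),2,(0,0,255),-1)
cv2.imwrite('pics/w2.png',im)
E
```

```text
[531.5 -51.3 225. ] [-3.1 -0.   3. ] [-0.1  0.4 -0.4] 0.1747185906314451 29.519400000572205
stylus [(array([260., 219., 304., 364.]), 0.77), (array([227., 116., 344., 274.]), 0.17)]
knob [(array([271., 126., 306., 160.]), 0.63)]
stud_round [(array([225., 185., 255., 210.]), 0.68)]
stud_square [(array([533., 230., 560., 280.]), 0.63), (array([312., 251., 336., 274.]), 0.58)]
strip [(array([227., 220., 336., 246.]), 0.77), (array([224., 185., 252., 210.]), 0.29), (array([202., 106., 462., 276.]), 0.26)]
slide_base [(array([205., 107., 461., 276.]), 0.61)]
(-6, -104, 45) [236.3 197.9]
(62, -16, 45) [325.1 261.3]
(-68, -60, 107) [283.3 138.8]
(-68, -10, 34) [334.8 131.8]
(-68, 40, 34) [384.7 133.6]
(95, 140, 12) [440.4 268. ]
(95, -140, 12) [213.7 273.3]
(-95, 140, 12) [461.2 113.4]
(-95, -140, 12) [203.  105.2]
```

View pics/w2.png

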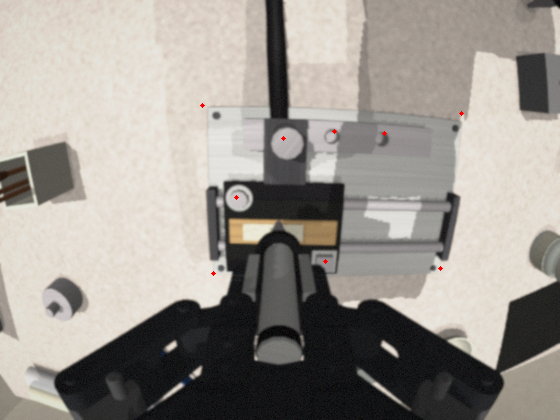

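```bash
python3 - <<'E'
from h import *
np.set_printoptions(precision=1,suppress=True)
s=r.sense()
im=cv2.imread('pics/w2.png')
obs=[((239,197.5),(-6,-104,45)),((324,261.5),(62,-16,45)),((288,142.5),(-68,-60,107)),((332,136),(-68,-10,34)),((382,139.5),(-68,40,34))]
def f(p):
    M=R.from_euler('z',p[2]).as_matrix()
    return np.concatenate([wproj(M@np.array(q,float)+[p[0],p[1],0],s)-px for px,q in obs])
o=least_squares(f,[552,10,-.13],loss='soft_l1',x_scale=[1,1,.01]);print(o.x,o.x[2],o.fun)
M=R.from_euler('z',o.x[2]).as_matrix()
P=lambda *q:M@np.array(q,float)+[o.x[0],o.x[1],0]
for n,q in(('round',(-6,-104,45)),('square',(62,-16,45)),('knob',(-68,-60,85)),('next',(-68,-10,85))):print(n,P(*q))
# stylus tip and top projected if vertical below TCP
A=R.from_euler('xyz',s['tcp_rot'])
for z in(94,-36): print(z, wproj(s['eef_pos']+A.apply([0,0,z]),s))
c=im[170:290,200:350]; cv2.imwrite('pics/w2c.png',cv2.resize(im[110:290,195:400],None,fx=3.3,fy=3.3,interpolation=cv2.INTER_CUBIC))
E
```

```text
[556.1  13.5  -0.2] -0.15512791505385273 [-1.5  1.1 -0.2  2.3 -0.8 -0.5  5.4 -0.3  4.7 -0.6]
round [534.1 -88.3  45. ]
square [614.9 -11.8  45. ]
knob [479.6 -35.2  85. ]
next [487.4  14.2  85. ]
94 [278.8 223. ]
-36 [279.  358.4]
```

View pics/w2c.png

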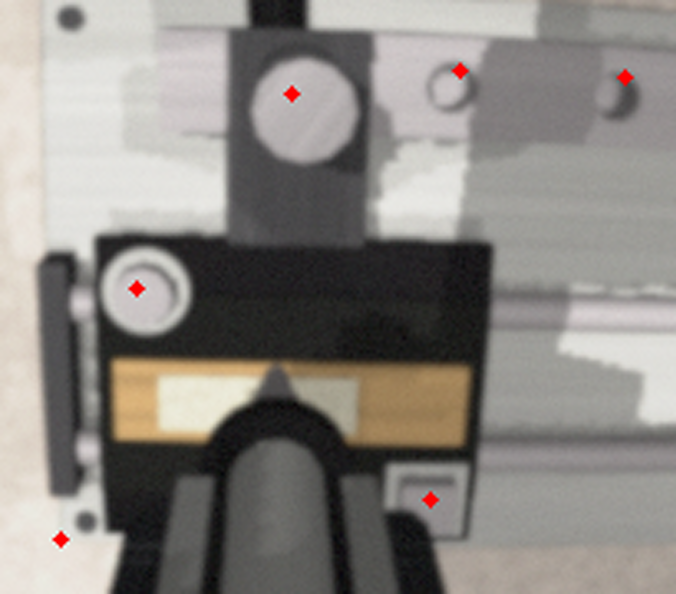

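The crop shows the round stud at (239,198), the square stud at (325,263), the knob top at (287,143) and the next hole at (332,136). The stylus tip is at (279,220), high above the strip. I'll hover over the round stud.

Call:
carry_out(delta_pos=[[-0.004,-0.02,0],[-0.007,-0.038,0],[-0.007,-0.038,0.02],[-0.007,-0.038,0.045],[-0.007,-0.038,0.065],[-0.007,-0.038,0.072],[-0.007,-0.038,0.072]], rot=[[0,0,0],[0,0,0],[0,0,0],[0,0,0],[0,0,0],[0,0,0],[0,0,0]])

```text
clock: 6.38
eef_pos: [533.7, -88.5, 154.2]
tcp_rot: [-3.142, -0.0, 3.01]
contact_force: [0.4, 0.5, -0.1]
opening: 0.176
grasp_force: 29.6
```

```bash
python3 - <<'E'
from h import *
np.set_printoptions(precision=1,suppress=True)
s=r.sense();print(s['eef_pos'],s['tcp_rot'],s['contact_force'],s['opening'],s['grasp_force'])
im=r.grab_frame('wrist')
A=R.from_euler('xyz',s['tcp_rot'])
print('tip',wproj(s['eef_pos']+A.apply([0,0,94]),s),'stud',wproj((534,-89,45),s))
for t in('stud_round',): print(t,[(np.round(d['box']),round(d['p'],2)) for d in r.recognise(t,'wrist')[:3]])
cv2.imwrite('pics/w3.png',cv2.resize(im[140:300,200:360],None,fx=3.5,fy=3.5,interpolation=cv2.INTER_CUBIC))
E
```

```text
[533.7 -88.5 154.2] [-3.1 -0.   3. ] [ 0.4  0.5 -0.1] 0.1763142393136619 29.564786553382874
tip [278.8 223. ] stud [278.1 216.2]
stud_round [(array([256., 198., 293., 231.]), 0.64)]
```

View pics/w3.png

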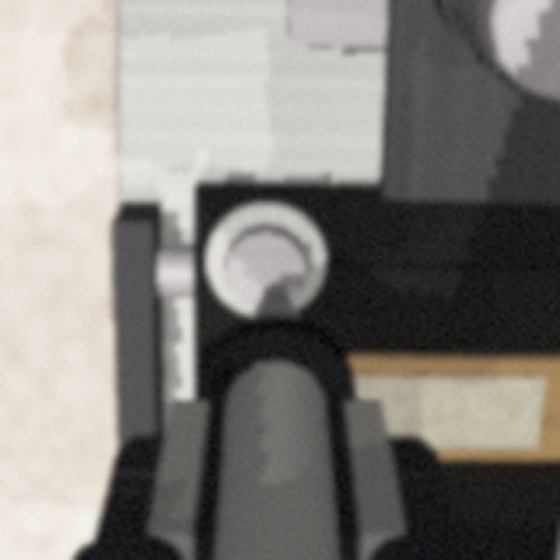

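The tip is at (279,220) and the round stud's top disc is centred near (276,217). The tip is about 3 mm off, so I'll shift slightly and go down.

Call:
carry_out(delta_pos=[[-0.003,-0.002,0.004],[-0.003,-0.002,0.008],[-0.003,-0.002,0.011],[-0.003,-0.002,0.012],[-0.003,-0.002,0.012]], rot=[[0,0,0],[0,0,0],[0,0,0],[0,0,0],[0,0,0]])

```text
clock: 7.1
eef_pos: [536.3, -90.3, 142.2]
tcp_rot: [-3.142, -0.0, 3.01]
contact_force: [0.6, -0.6, 1.0]
opening: 0.177
grasp_force: 29.6
```

Call:
carry_out(delta_pos=[[0,0,0.001],[0,0,0.002],[0,0,0.002]], rot=[[0,0,0],[0,0,0],[0,0,0]])

```text
clock: 7.48
eef_pos: [536.4, -90.3, 140.3]
tcp_rot: [-3.142, 0.0, 3.01]
contact_force: [0.1, -0.3, -0.4]
opening: 0.175
grasp_force: 29.6
```

Call:
carry_out(delta_pos=[[0,0,0.001],[0,0,0.0015],[0,0,0.002],[0,0,0.002]], rot=[[0,0,0],[0,0,0],[0,0,0],[0,0,0]])

```text
clock: 7.98
eef_pos: [537.2, -90.4, 139.6]
tcp_rot: [-3.142, 0.002, 3.01]
contact_force: [-2.1, 0.8, 13.4]
opening: 0.177
grasp_force: 30.9
```

Contact at 13 N with the TCP at 139.6, which is the expected stud height. Next I'll lift and go over to the square stud.

Call:
carry_out(delta_pos=[[0,0,-0.012],[0,0,-0.03],[-0.015,0.019,-0.03],[-0.038,0.049,-0.03],[-0.06,0.077,-0.03],[-0.068,0.087,-0.03],[-0.068,0.087,-0.018],[-0.068,0.087,-0.013]], rot=[[0,0,0],[0,0,0],[0,0,0],[0,0,0],[0,0,0],[0,0,0],[0,0,0],[0,0,0]])

```text
clock: 8.98
eef_pos: [613.7, -13.4, 149.6]
tcp_rot: [-3.141, -0.003, 3.01]
contact_force: [0.3, 0.0, -0.8]
opening: 0.175
grasp_force: 29.7
```

```bash
python3 - <<'E'
from h import *
np.set_printoptions(precision=1,suppress=True)
s=r.sense();print(s['eef_pos'],s['tcp_rot'],s['contact_force'],s['opening'],s['grasp_force'])
im=r.grab_frame('wrist')
A=R.from_euler('xyz',s['tcp_rot'])
print('tip',wproj(s['eef_pos']+A.apply([0,0,94]),s),'stud',wproj((616,-12.5,45),s))
for t in('stud_square','knob'): print(t,[(np.round(d['box']),round(d['p'],2)) for d in r.recognise(t,'wrist')[:3]])
cv2.imwrite('pics/w4.png',cv2.resize(im[140:300,200:360],None,fx=3.5,fy=3.5,interpolation=cv2.INTER_CUBIC))
E
```

```text
[613.7 -13.4 149.6] [-3.1 -0.   3. ] [ 0.3  0.  -0.8] 0.17453228184773903 29.69717413187027
tip [278.8 223. ] stud [280.5 221. ]
stud_square [(array([258., 199., 296., 233.]), 0.79), (array([123.,   0., 469., 244.]), 0.46)]
knob [(array([173.,   0., 232.,  49.]), 0.62)]
```

View pics/w4.png

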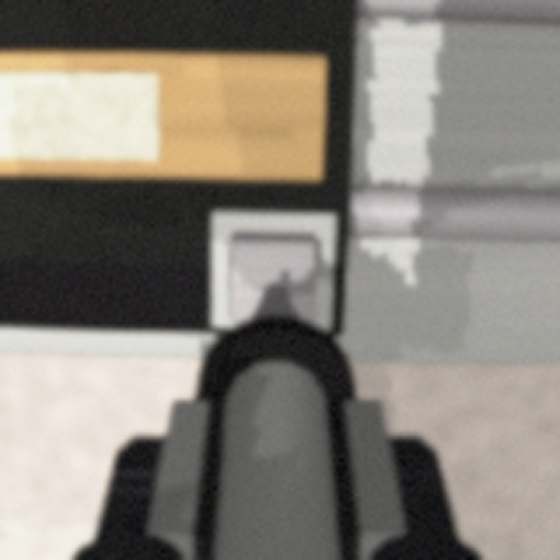

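The square stud's top is centred near (278,220), and the tip is over it at (279,221), about 10 mm above. I'll go down.

Call:
carry_out(delta_pos=[[-0.001,-0.001,0.004],[-0.001,-0.001,0.008],[-0.001,-0.001,0.01],[-0.001,-0.001,0.011],[-0.001,-0.001,0.012],[-0.001,-0.001,0.013],[-0.001,-0.001,0.013]], rot=[[0,0,0],[0,0,0],[0,0,0],[0,0,0],[0,0,0],[0,0,0],[0,0,0]])

```text
clock: 10.0
eef_pos: [616.7, -14.1, 139.7]
tcp_rot: [3.142, 0.001, 3.01]
contact_force: [-2.4, 0.0, 11.3]
opening: 0.179
grasp_force: 30.8
```

Contact at 11 N. Next I'll lift and carry the stylus back over its holder.

Call:
carry_out(delta_pos=[[0,0,-0.025],[0,0,-0.06],[0.01,0.013,-0.085],[0.035,0.046,-0.088],[0.065,0.086,-0.088],[0.095,0.125,-0.088],[0.125,0.165,-0.088],[0.155,0.204,-0.088]], rot=[[0,0,0],[0,0,0],[0,0,0],[0,0,0],[0,0,0],[0,0,0],[0,0,0],[0,0,0]])

```text
clock: 11.0
eef_pos: [488.3, 209.8, 226.5]
tcp_rot: [3.141, 0.001, 3.01]
contact_force: [0.3, 0.1, -0.1]
opening: 0.175
grasp_force: 29.7
```

Call:
carry_out(delta_pos=[[0.025,0.033,0],[0.045,0.06,0],[0.058,0.077,0],[0.063,0.083,0],[0.063,0.083,0.03],[0.063,0.083,0.055],[0.063,0.083,0.062],[0.063,0.083,0.062]], rot=[[0,0,0],[0,0,0],[0,0,0],[0,0,0],[0,0,0],[0,0,0],[0,0,0],[0,0,0]])

```text
clock: 12.0
eef_pos: [437.8, 298.7, 164.3]
tcp_rot: [-3.141, -0.0, 3.01]
contact_force: [-0.3, -0.4, -0.9]
opening: 0.181
grasp_force: 29.7
```

```bash
python3 - <<'E'
from h import *
np.set_printoptions(precision=1,suppress=True)
s=r.sense();print(s['eef_pos'],s['tcp_rot'],s['contact_force'])
im=r.grab_frame('wrist')
A=R.from_euler('xyz',s['tcp_rot'])
print('tip',wproj(s['eef_pos']+A.apply([0,0,94]),s),'hole',wproj((437.5,299.2,56),s))
cv2.imwrite('pics/w5.png',cv2.resize(im[120:300,180:380],None,fx=3,fy=3,interpolation=cv2.INTER_CUBIC))
E
```

```text
[437.8 298.7 164.3] [-3.1 -0.   3. ] [-0.3 -0.4 -0.9]
tip [278.8 223. ] hole [279.5 215.7]
```

View pics/w5.png

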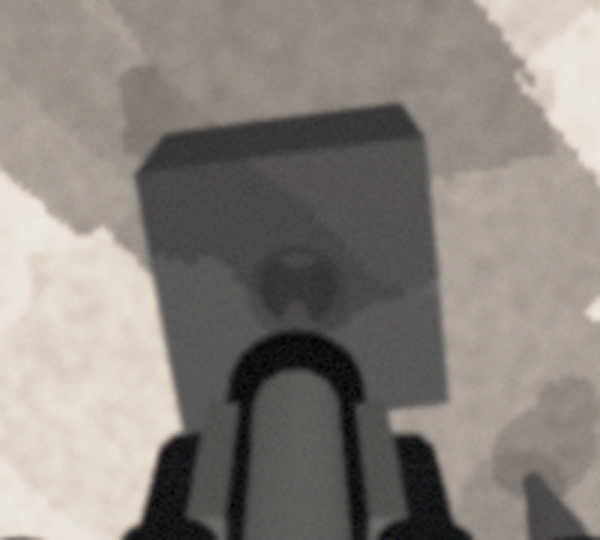

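The hole shows at (279,216), right where it was predicted below the tip. I'll lower the stylus in.

Call:
carry_out(delta_pos=[[0,0,0.01],[0,0,0.022],[0,0,0.035],[0,0,0.046],[0,0,0.053],[0,0,0.056],[0,0,0.056]], rot=[[0,0,0],[0,0,0],[0,0,0],[0,0,0],[0,0,0],[0,0,0],[0,0,0]])

```text
clock: 12.92
eef_pos: [437.6, 299.0, 108.2]
tcp_rot: [-3.142, -0.0, 3.01]
contact_force: [-0.5, 0.3, -0.2]
opening: 0.177
grasp_force: 29.7
```

Call:
carry_out(delta_pos=[[0,0,0.001],[0,0,0.0015],[0,0,0.0015]], rot=[[0,0,0],[0,0,0],[0,0,0]])

```text
clock: 13.3
eef_pos: [437.8, 299.1, 107.2]
tcp_rot: [3.141, 0.001, 3.01]
contact_force: [-1.5, -1.1, 3.3]
opening: 0.173
grasp_force: 30.0
```

Call:
carry_out(delta_pos=[[0,0,0],[0,0,0],[0,0,0],[0,0,0],[0,0,0]], rot=[[0,0,0],[0,0,0],[0,0,0],[0,0,0],[0,0,0]], claw=0.045)

```text
clock: 13.92
eef_pos: [437.5, 299.0, 106.7]
tcp_rot: [-3.142, -0.0, 3.01]
contact_force: [0.6, -0.5, 0.9]
opening: 0.529
grasp_force: 0.0
```

Call:
carry_out(delta_pos=[[0,0,-0.02],[0,0,-0.06],[0,0,-0.1],[0,0,-0.125],[0,0,-0.125]], rot=[[0,0,0],[0,0,0],[0,0,0],[0,0,0],[0,0,0]])

```text
clock: 14.55
eef_pos: [438.5, 299.6, 233.7]
tcp_rot: [3.139, 0.003, 3.01]
contact_force: [-0.4, -0.6, 0.7]
opening: 0.53
grasp_force: 0.0
```

```bash
python3 - <<'E'
from h import *
np.set_printoptions(precision=1,suppress=True)
s=r.sense();print(s['eef_pos'],s['contact_force'])
for c in('wrist','top','side'):
    r.grab_frame(c)
    print(c,[(np.round(d['box']),round(d['p'],2)) for d in r.recognise('stylus',c)[:3]])
    if c=='wrist': print([wproj((437.5,299.2,z),s) for z in(142,62)])
    print(c,[(np.round(d['box']),round(d['p'],2)) for d in r.recognise('knob',c)[:1]])
E
```

```text
[438.5 299.6 233.7] [-0.4 -0.6  0.7]
wrist [(array([237.,  34., 282.,  95.]), 0.98), (array([339., 249., 390., 366.]), 0.84), (array([267., 177., 293., 233.]), 0.66)]
[array([277.6, 222.4]), array([277.6, 191.7])]
wrist [(array([  0., 251.,  29., 287.]), 0.56)]
top [(array([ 76., 187., 114., 206.]), 0.67), (array([106., 277., 143., 301.]), 0.67)]
top [(array([279., 215., 290., 228.]), 0.64)]
side [(array([209., 284., 234., 365.]), 0.85), (array([ 99., 243., 134., 316.]), 0.78), (array([177., 272., 193., 310.]), 0.68)]
side [(array([292., 194., 299., 216.]), 0.75)]
```

The stylus is back in place: its side-view box matches the one at the start. Next I'll go over the knob.

Call:
carry_out(delta_pos=[[-0.008,-0.03,0],[-0.022,-0.082,0],[-0.036,-0.135,0],[-0.05,-0.188,0],[-0.064,-0.24,0],[-0.077,-0.29,0.01],[-0.085,-0.319,0.03],[-0.087,-0.327,0.035]], rot=[[0,0,1.1],[0,0,1.1],[0,0,1.1],[0,0,1.1],[0,0,1.1],[0,0,1.1],[0,0,1.1],[0,0,1.1]], claw=0.06)

```text
clock: 16.0
eef_pos: [480.4, -38.0, 195.6]
tcp_rot: [-3.141, -0.002, 2.989]
contact_force: [-0.7, 0.7, 0.2]
opening: 0.706
grasp_force: 0.0
```

```bash
python3 - <<'E'
from h import *
np.set_printoptions(precision=1,suppress=True)
s=r.sense();print(s['eef_pos'],s['tcp_rot'],s['opening'])
im=r.grab_frame('wrist')
print([(np.round(d['box']),round(d['p'],2)) for d in r.recognise('knob','wrist')[:2]])
for d in r.cut_out('knob','wrist')[:1]:
    print(d['box'],d['p'])
for p in((481,-37,107),(481,-37,63)): print('pred',wproj(p,s))
q=im.copy()
for p,c in(((481,-37,107),(0,0,255)),((481,-37,63),(0,255,0))): cv2.circle(q,tuple(int(x) for x in wproj(p,s)),2,c,-1)
cv2.imwrite('pics/w6.png',cv2.resize(q[100:330,160:420],None,fx=2.6,fy=2.6,interpolation=cv2.INTER_CUBIC))
E
```

```text
[480.4 -38.  195.6] [-3.1 -0.   3. ] 0.7055003729552543
[(array([263., 191., 298., 242.]), 0.85), (array([534., 266., 559., 320.]), 0.55)]
pred [280.5 226.7]
pred [280.2 207. ]
```

View pics/w6.png

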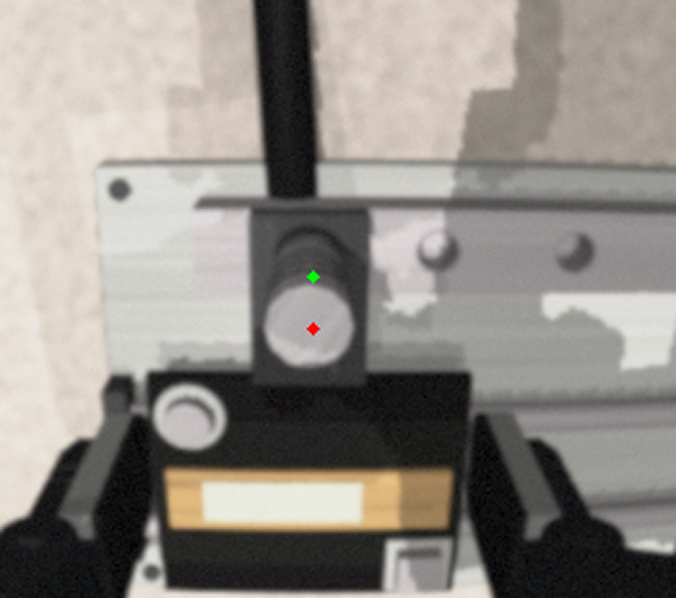

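The knob top is at pixel (279,225), within about 1 mm of its predicted place at (480,-38), and the fingers lie along the slide. I'll go down and grip.

Call:
carry_out(delta_pos=[[0,0,0.025],[0,0,0.055],[0,0,0.08],[0,0,0.095],[0,0,0.1],[0,0,0.1]], rot=[[0,0,0],[0,0,0],[0,0,0],[0,0,0],[0,0,0],[0,0,0]])

```text
clock: 16.9
eef_pos: [481.3, -36.3, 97.2]
tcp_rot: [3.142, 0.0, 2.991]
contact_force: [-0.5, 0.9, -0.4]
opening: 0.7
grasp_force: 0.0
```

Call:
carry_out(delta_pos=[[0,0,0],[0,0,0],[0,0,0],[0,0,0],[0,0,0]], rot=[[0,0,0],[0,0,0],[0,0,0],[0,0,0],[0,0,0]], claw=0.015, grip_force=50)

```text
clock: 17.52
eef_pos: [481.5, -36.7, 97.6]
tcp_rot: [3.142, 0.001, 2.991]
contact_force: [-0.9, 0.1, 5.5]
opening: 0.268
grasp_force: 48.6
```

Call:
carry_out(delta_pos=[[0,0,-0.005],[0,0,-0.01],[0,0,-0.015],[0,0,-0.019],[0,0,-0.019],[0,0,-0.019]], rot=[[0,0,0],[0,0,0],[0,0,0],[0,0,0],[0,0,0],[0,0,0]])

```text
clock: 18.27
eef_pos: [481.3, -36.7, 115.8]
tcp_rot: [-3.142, 0.001, 2.991]
contact_force: [5.4, -1.3, -8.1]
opening: 0.266
grasp_force: 49.3
```

Call:
carry_out(delta_pos=[[0,0.003,-0.019],[0,0.008,-0.019],[0,0.014,-0.019],[0,0.02,-0.019],[0,0.025,-0.019],[0,0.028,-0.019],[0,0.03,-0.019],[0,0.03,-0.019]], rot=[[0,0,0],[0,0,0],[0,0,0],[0,0,0],[0,0,0],[0,0,0],[0,0,0],[0,0,0]])

```text
clock: 19.27
eef_pos: [483.2, -6.2, 133.6]
tcp_rot: [-3.141, -0.005, 2.991]
contact_force: [-5.3, 0.5, -13.7]
opening: 0.258
grasp_force: 53.8
```

That call's shifts counted from the raised pose, so the hand rose a second 19 mm and slid up the knob against the plunger's stop. It still grips. I'll keep going with correct relative shifts.

Call:
carry_out(delta_pos=[[0,0.003,0.002],[0,0.008,0.004],[0,0.013,0.004],[0,0.017,0.004],[0,0.019,0.004],[0,0.02,0.004],[0,0.02,0.004]], rot=[[0,0,0],[0,0,0],[0,0,0],[0,0,0],[0,0,0],[0,0,0],[0,0,0]])

```text
clock: 20.15
eef_pos: [486.3, 13.4, 130.0]
tcp_rot: [-3.141, -0.005, 2.991]
contact_force: [-6.7, 0.5, -8.8]
opening: 0.258
grasp_force: 54.3
```

```bash
python3 - <<'E'
from h import *
np.set_printoptions(precision=2,suppress=True)
s=r.sense();print(s['eef_pos'],s['contact_force'],s['grasp_force'])
b=np.array([np.sin(.15),np.cos(.15)]);print('along',b@(s['eef_pos'][:2]-[481.4,-36.7]),'across',np.array([b[1],-b[0]])@(s['eef_pos'][:2]-[481.4,-36.7]))
# hole from earlier picture w6, with the same picture's knob as reference
s0=dict(eef_pos=np.array([480.4,-38,195.6]),tcp_rot=np.array([-3.141,-.002,2.989]))
k=watz(160+309/2.6,100+326/2.6,107,s0);h=watz(160+438/2.6,100+250/2.6,34,s0);h2=watz(160+574/2.6,100+252/2.6,34,s0);print(k,h,h2,b@(h-k)[:2],b@(h2-h)[:2])
E
```

```text
[486.26  13.41 130.04] [-6.74  0.48 -8.78] 54.28133547306061
along 50.269772572541974 across -2.6812524134271483
[479.95 -37.94 107.  ] [486.64   6.    34.  ] [494.54  54.64  34.  ] 44.44987717822068 49.27524859492136
```

Call:
carry_out(delta_pos=[[0.001,0,0.003],[0.002,0,0.006],[0.002,0,0.009],[0.002,0,0.009]], rot=[[0,0,0],[0,0,0],[0,0,0],[0,0,0]])

```text
clock: 20.65
eef_pos: [486.1, 13.4, 121.5]
tcp_rot: [3.141, -0.001, 2.991]
contact_force: [-4.3, 1.8, -6.9]
opening: 0.259
grasp_force: 54.4
```

Call:
carry_out(delta_pos=[[0,0,0.002],[0,0,0.004],[0,0,0.005],[0,0,0.005]], rot=[[0,0,0],[0,0,0],[0,0,0],[0,0,0]])

```text
clock: 21.15
eef_pos: [486.1, 13.4, 116.7]
tcp_rot: [3.141, -0.001, 2.991]
contact_force: [-5.2, 1.4, -7.8]
opening: 0.257
grasp_force: 54.5
```

Call:
carry_out(delta_pos=[[0,0,0.002],[0,0,0.004],[0,0,0.005],[0,0,0.005]], rot=[[0,0,0],[0,0,0],[0,0,0],[0,0,0]])

```text
clock: 21.65
eef_pos: [486.1, 13.3, 111.8]
tcp_rot: [3.141, -0.001, 2.991]
contact_force: [-5.1, 3.3, -6.0]
opening: 0.257
grasp_force: 54.5
```

Call:
carry_out(delta_pos=[[0,0,0.001],[0,0,0.002],[0,0,0.003],[0,0,0.003]], rot=[[0,0,0],[0,0,0],[0,0,0],[0,0,0]])

```text
clock: 22.15
eef_pos: [486.3, 13.3, 109.4]
tcp_rot: [3.141, -0.001, 2.991]
contact_force: [-9.4, 2.1, 4.2]
opening: 0.254
grasp_force: 56.0
```

Call:
carry_out(delta_pos=[[0,0,0.001],[0,0,0.001],[0,0,0.001],[0,0,0.001]], rot=[[0,0,0],[0,0,0],[0,0,0],[0,0,0]])

```text
clock: 22.65
eef_pos: [486.3, 13.4, 109.3]
tcp_rot: [3.141, -0.0, 2.991]
contact_force: [-11.9, 0.8, 16.9]
opening: 0.257
grasp_force: 57.3
```

```bash
python3 - <<'E'
from h import *
s=r.sense();print(s['eef_pos'],s['contact_force'],s['grasp_force'],s['clock'])
r.grab_frame('side');print([(np.round(d['box']),round(d['p'],2)) for d in r.recognise('stylus','side')[:3]])
print(r.sign_off())
E
```

```text
[486.34121544  13.38788523 109.29659525] [-11.94088226   0.77632868  16.91262519] 57.32752025127411 22.65
[(array([ 96., 240., 130., 317.]), 0.92), (array([173., 271., 191., 313.]), 0.58), (array([208., 284., 231., 367.]), 0.58)]
the job is handed in; nothing more can be done
None
```

The job is handed in at 22.65 s, with no verdict returned: both studs were touched, the stylus is back in its holder, and the carriage moved about 50 mm with the pin down hard (17 N push) at the expected home height, knob still gripped; on the pull I raised the hand twice by mistake, so it holds the knob about 12 mm higher than planned.

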